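# Push a milling jar up the loading ramp of a jar mill and start it

## Robot

A 6-joint arm with a two-finger parallel gripper is mounted at the origin on the work surface. World frame = base frame: x ahead of the robot, y to its left, z up, the work surface at z = 0. Lengths are in m, angles in rad, forces in N, time in s.
With the tool pointing down it reaches from about 0.4 to 0.825 m from the base axis. Payload 7 kg.
Tool frame: the origin (TCP) lies at the very end of the fingers, on their centre line; the grasp point (between the pads) lies arm.grip_point_offset behind it (arm.grip_point_offset is the distance from the TCP to the grasp point, in m); z points along the fingers, y is the line along which they close (so a half turn about z gives the same grasp; the last joint's range is limited). The gripper opens to 88 mm and grips with 3 to 60 N. Pads are 19 mm wide; open, the fingers measure 130 mm over their backs; the gripper's body (78 mm by 193 mm) begins 47 mm behind the grasp point.
Start: joints at [-1.011, 0.359, 0.012, 0, -1.224, -0.288], TCP at [0.181, -0.65, 0.227] pointing down, gripper open.
Joint ranges: [-3.07, 3.07], [-1.43, 2.12], [-1.02, 1.25], [-3.03, 1.67], [-3.05, -0], [-3.03, 3.03]. Speed limits (rad/s): [2.39, 2.39, 3.01, 3.14, 3.14, 3.14].

## Interface

Orientations are given as [roll, pitch, yaw] about the fixed x, y, z axes, in that order (R = Rz(yaw) Ry(pitch) Rx(roll)).
In Python, from station import arm gives the robot as it stands.
- The arm moves only by the shell command python3 -m crank 'ROWS' [OPENING] [FORCE]. ROWS is JSON, a list of rows, each an object of numbers: "dx", "dy", "dz": the shift along the tool's x, y, z in cm; "wx", "wy", "wz": the turn, a rotation vector about the tool's x, y, z in degrees. A call has exactly 10 rows; each row is the pose to reach, as a shift and turn from the pose commanded when the call began, along the tool's axes at that moment; what a row does not reach only later rows make up. A row lasts 1/8 s, in which the tool goes at most 62.5 mm and 10.7 degrees, less where a joint would pass 70% of its speed; a pose out of reach is approached as far as the arm can. A call with a gripper value outside its range is refused whole. OPENING is the finger opening in cm, from 0 to 8.76, set as the call begins (- or left out, the last holds). The fingers move at their own pace and stop on an object; FORCE is the grip in N (left out, the last holds). Time passes only in rows, so rows that repeat a pose let the fingers close, or fill a call up. It gives the time, the measured TCP pose, the force, the opening and the grip force at its end, in the units of the state.
- arm.get_state(): the state, without advancing time (a new reading comes with each control period).
- arm.grab_frame(name): name is "side" or "top" or "wrist"; returns the picture (480x640x3 uint8, red, green, blue); there is no depth.
- arm.calibration(name): a dict with "fx", "fy", "cx", "cy" (pixels), "dist_coeffs" ([k1, k2, p1, p2, k3] as OpenCV has them; the pictures are not rectified), "world_from_camera" (4x4, takes a point from camera to world coordinates). Camera axes: x right, y down, z forward; pixel columns grow to the right and rows downward; lengths in m; the calibration is good to about 2 mm. A picture is of the moment at which its call begins: read the wrist's pose just before it. calibration takes no time and is no camera call; for the wrist camera it gives the pose at the moment of the call.
- arm.job_done(): hands the job in; it is judged then, once.
Trained networks look in the newest picture that a camera, given by its name, has taken for a name from the list of things; names that differ only in an ending like _2 or _b are one class to them, and where a whole thing is asked for, a point or a joint stands for the part that bears it (a point fixed in the world has none). Each returns a list of dicts, best first, with "confidence" (0 to 1); they miss things now and then, are a little off and sometimes report something else, mostly with a low value. They report only what shows in the picture. A call takes as long as a camera call. They do not tell look-alikes from the thing itself.
- arm.find_in(camera, query): "centre" ([x, y, z] in m, in world coordinates, good to about 4 mm: the middle of the surface that is visible of it).
- arm.masks_of(camera, query): "pixels" (480x640 bool, what is visible of it).
- arm.mark_of(camera, query): "centre" ([x, y, z] in m, in world coordinates, good to about 4 mm: a listed point, or the origin of a listed thing).
The state is a dict: "t": time; "q": joint angles; "qd": joint speeds; "joint_efforts": joint torques, N m; "eef_pos": TCP position; "ee_rot": TCP orientation; "force": force on the tool from outside, world axes, zero at the start; "moment": the same for the moment, N m; "width": finger opening in m; "gripper_force": force on a finger pad.
Only numpy, scipy, OpenCV 4.12 (cv2) and the standard library are available. Lean on these libraries where they do the work, as an engineer would, in place of code of your own. Each camera call takes 0.05 s, during which the arm holds its last target. There are 200 camera calls.

## Task

Load the jar mill and start it: with your fingertips push the white milling jar that lies at the foot of the loading ramp steadily up the ramp, never letting it roll back, until it drops over the front roller and rests in the gap between the two rollers. Only then press the round start button on top of the mill's control box all the way down and let it go. Do not grip, lift or carry the jar, and leave the upright spare jar and the two open specimen pots where they stand.

Things in the scene. Friction and masses are not known exactly. Their poses are not given: they have to be found in the camera images.
- mill: jar mill, fixed on the bench. Origin on the bench; x points level up the ramp to the rollers, y along the rollers, z up. Two black rubber rollers, 32 mm thick, 198 mm long, lie along y, axes at z = 36 mm, x = 92 (front, turns freely) and 148 mm (back, held by gears). Bearing plates: inner faces y = +-103 mm, tops z = 66 mm. Back guard: x = 168, z to 106 mm
- ramp: steel loading ramp, part of the mill, rising 12 degrees along mill +x. Origin: middle of the foot edge of its top face, mill x = -136, z = 4 mm; x runs up the slope, y along the rollers, z square to the face. 218 mm long up the slope, 200 mm wide; its plane is tangent to the front roller, the sheet ends 11 mm before it. Lip along the foot and flanges along both sides: 8 mm high, 2 mm thick
- jar: closed milling jar to push, lying across the ramp against the lip at its foot. Origin on its axis at half length; y along the axis, base to cap. White body 72 mm in diameter, y -55 to +28 mm; grey ribbed cap 64 mm in diameter, y +33 to +55 mm (cap towards mill +y). 0.35 to 0.7 kg, smooth plastic. Rolls freely back down when nothing holds it; x and z turn as it rolls
- crest (a point): top of the front roller at half its length: mill x = 92, y = 0, z = 52 mm. The jar's axis passes 36 mm above it; past it the jar drops 8 mm into the gap by itself
- gap (a point): where the jar's axis lies when it rests in the gap on both rollers: mill x = 120, y = 0, z = 80 mm (any place along y between the bearing plates will do)
- box_top (a point): middle of the top of the white control box at the mill's +y end (mill x = 120, y = 145, z = 95 mm; box 125 mm along x, 66 mm along y). On it are the start button, nearer the ramp, and 30 mm farther along +x a fixed black speed dial, 22 mm in diameter, 17 mm high, with a pointer line
- start (a joint): travel of the start button in m: 0 released, 0.006 fully down; it springs back by itself. 1.5 N starts it moving, 5 N holds it fully down
- start_top (a point): centre of the top face of the start button: black, round, 26 mm in diameter, in an aluminium collar 42 mm in diameter above which it stands 10 mm; on the control box at mill x = 95, y = 145, z = 117 mm; pressed straight down
- spare_jar: spare jar of the same kind, upright on the bench beside the ramp, 72 mm in diameter, 110 mm tall, origin at the centre of its underside; leave alone
- pot_a: open translucent specimen pot on the bench between the spare jar and the control box, 68 mm across the rim, 55 mm tall, origin at the centre of its underside; leave alone
- pot_b: second, equal specimen pot, near the ramp's foot; leave alone
Things that resemble listed ones, but are neither listed nor needed, are in the scene too. Leave any brown, orange or turquoise look-alike of the jar alone.

How it is judged:
On the way, in this order (a step that is already met when the one before it is completed fails the run):
1. the jar rests in the gap between the two rollers (x of jar in the frame of mill between 0.113 and 0.127 m and z of jar in the frame of mill between 0.073 and 0.086 m and angle between the y axis of jar and the y axis of mill, either way round below 0.09 rad and linear speed of jar below 0.03 m/s), for 0.3 s.
2. the start button is pressed fully down (value of joint start above 0.005 m and x of jar in the frame of mill between 0.113 and 0.127 m and z of jar in the frame of mill between 0.073 and 0.086 m and angle between the y axis of jar and the y axis of mill, either way round below 0.09 rad), for 0.05 s.
At the end, for the whole second after the job is handed in: the jar rests on both rollers (axis within 7 mm of the gap's line, parallel to the rollers within 0.09 rad, under 0.03 m/s); the start button, pressed 5 mm or more after that, is released (under 2 mm); spare jar and pots stand upright within 25 mm of where they stood (all of step 1 and value of joint start below 0.002 m and distance of each of spare_jar, pot_a, pot_b from where it was at the start of the episode below 0.025 m and angle between each of spare_jar, pot_a, pot_b's own z axis and vertical below 0.3 rad); the robot touches nothing.
It fails at once if the jar is gripped or rammed (finger force on it over 35 N) (contact force between the fingers and jar above 35 N).
It fails at once if the jar is lifted more than 20 mm off the ramp or rollers, or carried (z of jar in the frame of ramp above 0.056 m or z of jar in the frame of mill above 0.108 m).
It fails at once if the jar rolls freely back down, or is flung up, the ramp (faster than 0.3 m/s while on the ramp) (linear speed of jar above 0.3 m/s and x of jar in the frame of mill below 0.08 m).
It fails at once if the start button is pressed before the jar is in the gap (value of joint start above 0.003 m and (x of jar in the frame of mill below 0.105 m or x of jar in the frame of mill above 0.135 m or z of jar in the frame of mill below 0.07 m or z of jar in the frame of mill above 0.09 m)).
It fails at once if the spare jar or a specimen pot is displaced or tipped (distance of any of spare_jar, pot_a, pot_b from where it was at the start of the episode above 0.025 m or angle between any of spare_jar, pot_a, pot_b's own z axis and vertical above 0.3 rad).
It also fails if it takes over 53 s, if anything falls off the work surface, if the arm or the gripper's body presses on something with over 40 N, if the wrist force passes 120 N, or if a joint passes its speed limit or range.

## Working session

There is one attempt and no reset: what is moved stays moved. The work goes in short steps, Python scripts to look and compute and a shell command to move; the robot and the scene stay as the last step left them, time stands still between calls to the robot, and variables do not carry over. Pictures are saved under pics/ and viewed, at most 10 in all, crops included, and the job is handed in when it is done.

```bash
mkdir -p pics; ls
cat > h.py <<'E'
from station import arm
import numpy as np, cv2
E
python3 - <<'E'
from h import *
s=arm.get_state(); print(s['t'],s['eef_pos'],s['ee_rot'],arm.grip_point_offset,s['width'])
for c in ['side','top']:
    f=arm.grab_frame(c); cv2.imwrite(f'pics/{c}0.png',f[:,:,::-1])
    for q in ['mill','ramp','jar','crest','gap','box_top','start_top','spare_jar','pot_a']:
        r=arm.mark_of(c,q); print(c,q,[(np.round(d['centre'],3).tolist(),round(d['confidence'],2)) for d in r[:5]])
print(arm.get_state()['t'])
E
```

```text
pics
0.0 [ 0.18108722 -0.64973952  0.22560598] [ 3.13991504e+00 -9.63065473e-05 -2.86986775e+00] 0.0188 0.08767976083516658
side mill [([0.599, -0.0, 0.001], 0.96)]
side ramp [([0.583, -0.132, 0.012], 0.69)]
side jar [([0.607, -0.12, 0.043], 0.89), ([0.848, 0.102, 0.036], 0.78), ([0.595, -0.36, 0.038], 0.68), ([0.824, -0.084, 0.042], 0.66)]
side crest [([0.616, 0.09, 0.05], 0.8)]
side gap [([0.616, 0.117, 0.08], 0.87), ([0.471, 0.109, 0.117], 0.15)]
side box_top [([0.477, 0.133, 0.097], 0.92), ([0.619, 0.119, 0.085], 0.17)]
side start_top [([0.471, 0.108, 0.119], 0.68)]
side spare_jar [([0.37, -0.138, 0.001], 0.63)]
side pot_a [([0.723, -0.222, -0.004], 0.92), ([0.444, 0.004, -0.002], 0.88)]
top mill [([0.605, 0.002, -0.005], 0.75)]
top ramp []
top jar [([0.846, 0.101, 0.033], 0.96), ([0.606, -0.126, 0.045], 0.85), ([0.826, -0.087, 0.04], 0.61), ([0.596, -0.362, 0.036], 0.58), ([0.473, 0.139, 0.096], 0.49)]
top crest [([0.614, 0.093, 0.049], 0.72)]
top gap [([0.618, 0.118, 0.078], 0.79)]
top box_top [([0.475, 0.138, 0.095], 0.94)]
top start_top [([0.471, 0.114, 0.112], 0.65)]
top spare_jar [([0.373, -0.139, 0.003], 0.87)]
top pot_a [([0.722, -0.221, -0.002], 0.91), ([0.441, 0.005, 0.002], 0.6)]
1.0
```

View pics/top0.png

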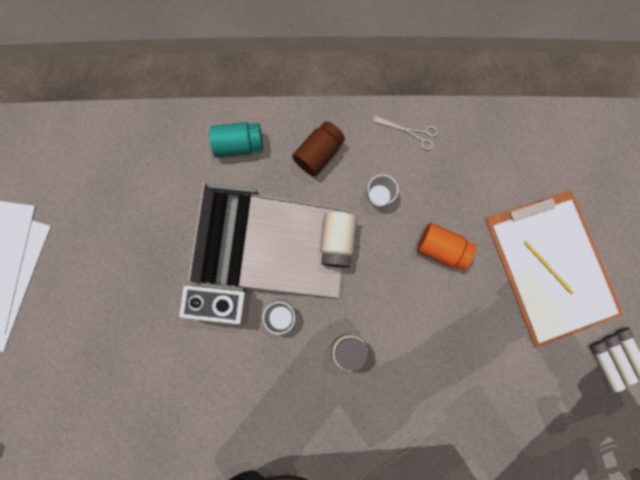

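View pics/side0.png

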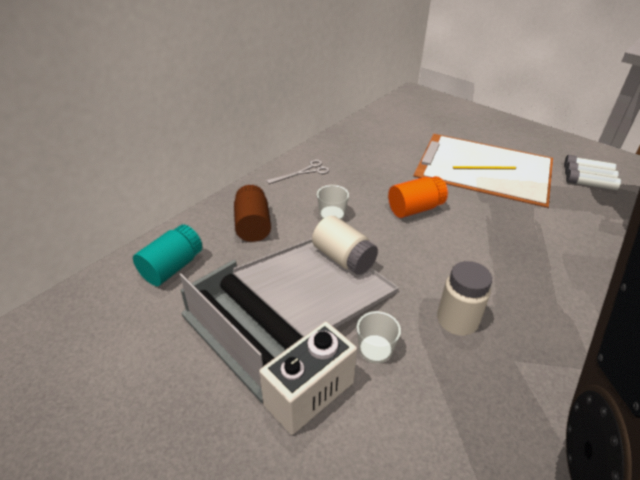

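The top view shows five jar-like things: turquoise (236,138), brown (319,148), orange (447,246), upright white (350,352) and lying white with a grey cap (338,238). The last one is the jar to push, because it lies white at the ramp's foot; the mill is at (220,240) with its box at (213,305). Next I fit the mill pose and confirm the jar in a crop.

Run:
```python
from h import *
from scipy.optimize import least_squares
L={'mill':(0,0,0),'ramp':(-.136,0,.004),'crest':(.092,0,.052),'gap':(.12,0,.08),'box_top':(.12,.145,.095),'start_top':(.095,.145,.117)}
P=[];Q=[];J=[]
for c in ['side','top']:
  f=arm.grab_frame(c)
  if c=='top': cv2.imwrite('pics/crop.png',cv2.resize(f[170:350,170:400,::-1],None,fx=3,fy=3,interpolation=cv2.INTER_CUBIC))
  for q in L:
    for d in arm.mark_of(c,q)[:1]:
      if d['confidence']>.5: P.append(L[q]);Q.append(d['centre'])
  J+=[d['centre'] for d in arm.mark_of(c,'jar') if abs(d['centre'][0]-.606)<.03 and abs(d['centre'][1]+.123)<.03]
  # independent pixel check: jar mask
  for d in arm.masks_of(c,'start_top')[:2]:
    ys,xs=np.nonzero(d['pixels']); print(c,'start mask',xs.mean(),ys.mean(),len(xs),d['confidence'])
P=np.array(P);Q=np.array(Q)
T=lambda p,X:np.c_[p[0]+np.cos(p[2])*X[:,0]-np.sin(p[2])*X[:,1],p[1]+np.sin(p[2])*X[:,0]+np.cos(p[2])*X[:,1],X[:,2]]
r=least_squares(lambda p:(T(p,P)-Q).ravel(),[.6,0,1.43],loss='soft_l1',f_scale=.004)
print('mill',r.x,np.degrees(r.x[2]));print(np.round((T(r.x,P)-Q)*1000,0).tolist())
J=np.mean(J,0);d=J[:2]-r.x[:2];c,s=np.cos(r.x[2]),np.sin(r.x[2])
print('jar',J,'in mill',c*d[0]+s*d[1],-s*d[0]+c*d[1])
print('start',T(r.x,np.array([L['start_top']])),'gap',T(r.x,np.array([L['gap']])))
# edge-projected model check: draw mill points in both images
for cam in ['top']:
  k=arm.calibration(cam);W=np.linalg.inv(k['world_from_camera'])
  K=np.array([[k['fx'],0,k['cx']],[0,k['fy'],k['cy']],[0,0,1]])
  C=np.array([(-.136,.1,.004),(-.136,-.1,.004),(.168,-.103,.106),(.168,.103,.106),(.095,.145,.117),(.0575,.112,.095),(.0575,.178,.095),(.1825,.178,.095)])
  px=cv2.projectPoints(T(r.x,C),cv2.Rodrigues(W[:3,:3])[0],W[:3,3],K,np.array(k['dist_coeffs']))[0][:,0]
  im=cv2.imread('pics/crop.png')
  for u,v in px: cv2.circle(im,(int((u-170)*3),int((v-170)*3)),3,(0,0,255),-1)
  cv2.imwrite('pics/crop.png',im)
```

```text
side start mask 322.9830508474576 340.39322033898304 295 0.79
top start mask 221.609375 305.7890625 128 0.51
mill [ 6.02902272e-01 -7.69530750e-04  1.44838604e+00] 82.98640703226688
[[7.0, 0.0, 1.0], [1.0, -0.0, -8.0], [-1.0, -2.0, 4.0], [1.0, 2.0, -0.0], [-1.0, 3.0, -1.0], [0.0, 4.0, -0.0], [-1.0, -6.0, 0.0], [-2.0, -0.0, 2.0], [3.0, -0.0, 3.0], [-3.0, -1.0, -2.0]]
jar [ 0.60835 -0.12145  0.0432 ] in mill -0.11911224891718351 -0.020142630446989874
start [[0.47058723 0.1112248  0.117     ]] gap [[0.61755485 0.11833253 0.08      ]]
```

View pics/crop.png

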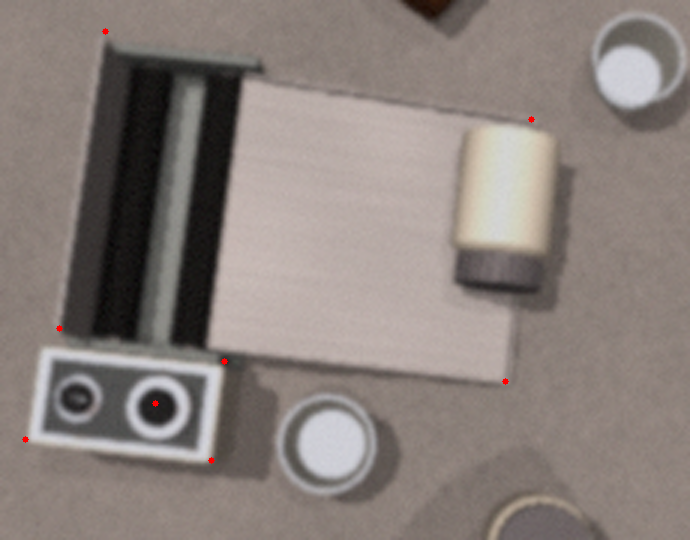

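The crop confirms the white jar with the grey cap on the ramp foot, spanning crop (507,127)–(498,290). The mill model points fall on the ramp corners, the box edges and the button. Next I measure the jar's ends from pixels and work out the move.

```bash
cat >> h.py <<'E'
from scipy.spatial.transform import Rotation as R
M=np.array([.6029,-.0008]);A=np.radians(82.99)
def m2w(x,y,z): c,s=np.cos(A),np.sin(A); return np.array([M[0]+c*x-s*y,M[1]+s*x+c*y,z])
def w2m(p): c,s=np.cos(A),np.sin(A); d=np.array(p[:2])-M; return np.array([c*d[0]+s*d[1],-s*d[0]+c*d[1],p[2]])
def cam(c):
  k=arm.calibration(c);return np.array([[k['fx'],0,k['cx']],[0,k['fy'],k['cy']],[0,0,1]]),np.array(k['dist_coeffs']),np.array(k['world_from_camera'])
def px2plane(c,uv,z):
  K,D,W=cam(c);n=cv2.undistortPoints(np.array([[uv]],float),K,D)[0,0];d=W[:3,:3]@[n[0],n[1],1];return W[:3,3]+d*(z-W[2,3])/d[2]
def proj(c,P):
  K,D,W=cam(c);W=np.linalg.inv(W);return cv2.projectPoints(np.atleast_2d(np.array(P,float)),cv2.Rodrigues(W[:3,:3])[0],W[:3,3],K,D)[0][:,0]
def rows(p,yaw):
  s=arm.get_state();r=R.from_euler('xyz',s['ee_rot']);t=R.from_euler('xyz',[np.pi,0,np.radians(yaw)])
  print('t',round(s['t'],2),'tcp',np.round(s['eef_pos'],4),'mill',np.round(w2m(s['eef_pos'])*1000,1),'F',np.round(s['force'],1))
  print('shift cm',np.round(r.inv().apply(np.array(p)-s['eef_pos'])*100,2),'turn',np.round(np.degrees((r.inv()*t).as_rotvec()),1))
E
python3 - <<'E'
from h import *
print(cam('top')[2][:3,3])
for uv in [(507,127),(503,250),(498,290)]:
  print(w2m(px2plane('top',(uv[0]/3+170,uv[1]/3+170),.075))*1000)
for d in arm.masks_of('top','jar'): 
  ys,xs=np.nonzero(d['pixels'])
  if abs(xs.mean()-338)<15: print('axis',cv2.minAreaRect(np.c_[xs,ys].astype(np.float32)))
print('start px model',proj('top',m2w(.095,.145,.117)),proj('side',m2w(.095,.145,.117)))
rows(m2w(-.195,-.034,.2),-97)
E
```

```text
[ 0.44141167 -0.06229035  0.97492419]
[-115.18138107  -73.97868239   75.        ]
[-121.04272094   13.62645709   75.        ]
[-120.37492291   41.80579442   75.        ]
axis ((337.9549255371094, 239.49591064453125), (33.3171501159668, 55.31733703613281), 5.194429397583008)
start px model [[221.9183713 304.550922 ]] [[323.25169601 336.51518834]]
t 1.95 tcp [ 0.1812 -0.6502  0.2266] mill [-696.   339.3  226.6] F [-0.1 -0.2  1.1]
shift cm [-53.71  31.93   2.66] turn [ -0.   -0.  -67.4]
```

```bash
python3 -m crank '[{"dx":-5,"dy":3,"wz":-7},{"dx":-10,"dy":6,"wz":-14},{"dx":-15,"dy":9,"wz":-21},{"dx":-20,"dy":12,"wz":-28},{"dx":-25,"dy":15,"wz":-35},{"dx":-30,"dy":18,"wz":-42},{"dx":-35,"dy":21,"wz":-49},{"dx":-40,"dy":24,"wz":-56},{"dx":-45,"dy":27,"wz":-62},{"dx":-50,"dy":30,"wz":-67}]' 3.0 20
python3 - <<'E'
from h import *
rows(m2w(-.195,-.034,.2),-97)
rows(m2w(-.195,-.034,.028),-97)
E
```

```text
t 1.95 tcp [ 0.1812 -0.6502  0.2266] mill [-696.   339.3  226.6] F [-0.1 -0.2  1.1]
shift cm [-53.71  31.93   2.66] turn [ -0.   -0.  -67.4]
t 1.95 tcp [ 0.1812 -0.6502  0.2266] mill [-696.   339.3  226.6] F [-0.1 -0.2  1.1]
shift cm [-53.71  31.93  19.86] turn [ -0.   -0.  -67.4]$[0]: bad value
```

```bash
python3 -m crank '[{"dx":-5,"dy":3,"dz":0,"wx":0,"wy":0,"wz":-7},{"dx":-10,"dy":6,"dz":0,"wx":0,"wy":0,"wz":-14},{"dx":-15,"dy":9,"dz":0,"wx":0,"wy":0,"wz":-21},{"dx":-20,"dy":12,"dz":0,"wx":0,"wy":0,"wz":-28},{"dx":-25,"dy":15,"dz":0,"wx":0,"wy":0,"wz":-35},{"dx":-30,"dy":18,"dz":0,"wx":0,"wy":0,"wz":-42},{"dx":-35,"dy":21,"dz":0,"wx":0,"wy":0,"wz":-49},{"dx":-40,"dy":24,"dz":0,"wx":0,"wy":0,"wz":-56},{"dx":-45,"dy":27,"dz":0,"wx":0,"wy":0,"wz":-62},{"dx":-50,"dy":30,"dz":0,"wx":0,"wy":0,"wz":-67}]' 3.0 20
python3 - <<'E'
from h import *
rows(m2w(-.195,-.034,.2),-97)
rows(m2w(-.195,-.034,.028),-97)
E
```

```text
t: 3.2
eef_pos: [0.5835, -0.2254, 0.2269]
ee_rot: [-3.141, -0.0, -1.697]
force: [0.5, 0.0, 0.6]
width: 0.0299
gripper_force: 0.0
t 3.2 tcp [ 0.5835 -0.2254  0.2269] mill [-225.3   -8.2  226.9] F [0.5 0.  0.6]
shift cm [-3.04 -2.57  2.69] turn [-0.  -0.  -0.2]
t 3.2 tcp [ 0.5835 -0.2254  0.2269] mill [-225.3   -8.2  226.9] F [0.5 0.  0.6]
shift cm [-3.04 -2.56 19.89] turn [-0.  -0.  -0.2]
```

```bash
python3 -m crank '[{"dx":-1,"dy":-1,"dz":2,"wx":0,"wy":0,"wz":0},{"dx":-2,"dy":-2,"dz":5,"wx":0,"wy":0,"wz":0},{"dx":-3,"dy":-2.6,"dz":8,"wx":0,"wy":0,"wz":0},{"dx":-3,"dy":-2.6,"dz":11,"wx":0,"wy":0,"wz":0},{"dx":-3,"dy":-2.6,"dz":14,"wx":0,"wy":0,"wz":0},{"dx":-3,"dy":-2.6,"dz":16.5,"wx":0,"wy":0,"wz":0},{"dx":-3,"dy":-2.6,"dz":18.5,"wx":0,"wy":0,"wz":0},{"dx":-3,"dy":-2.6,"dz":19.5,"wx":0,"wy":0,"wz":0},{"dx":-3,"dy":-2.6,"dz":19.9,"wx":0,"wy":0,"wz":0},{"dx":-3,"dy":-2.6,"dz":19.9,"wx":0,"wy":0,"wz":0}]'
python3 - <<'E'
from h import *
rows(m2w(-.165,-.034,.028),-97)
for c in ['side','top']: cv2.imwrite(f'pics/{c}1.png',arm.grab_frame(c)[:,:,::-1])
a=cv2.imread('pics/side1.png')[150:400,200:500];cv2.imwrite('pics/s1.png',cv2.resize(a,None,fx=2,fy=2))
E
```

```text
t: 4.45
eef_pos: [0.6121, -0.2008, 0.0279]
ee_rot: [-3.141, -0.0, -1.701]
force: [0.2, 0.1, -0.4]
width: 0.03
gripper_force: 0.0
t 4.45 tcp [ 0.6121 -0.2008  0.0279] mill [-197.3  -33.6   27.9] F [ 0.2  0.1 -0.4]
shift cm [-3.23 -0.02 -0.01] turn [-0.  -0.  -0.4]
```

View pics/s1.png

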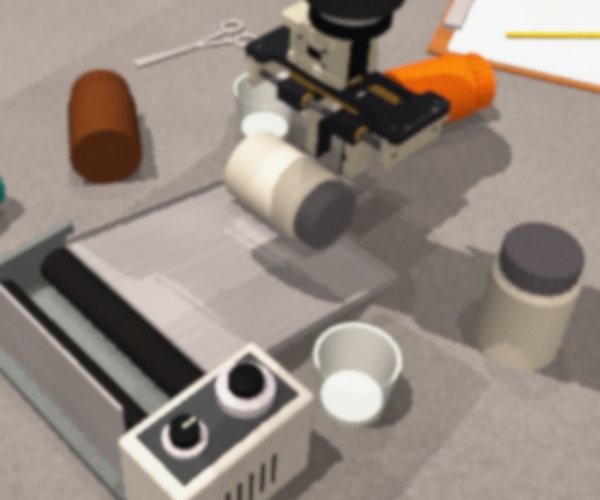

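The fingers at crop (350,155) stand behind the white jar at (290,190), clear of the lip and the pots. I start the slow push.

```bash
python3 -m crank '[{"dx":-0.6,"dy":0,"dz":0,"wx":0,"wy":0,"wz":0},{"dx":-1.2,"dy":0,"dz":0,"wx":0,"wy":0,"wz":0},{"dx":-1.8,"dy":0,"dz":0,"wx":0,"wy":0,"wz":0},{"dx":-2.3,"dy":0,"dz":0,"wx":0,"wy":0,"wz":0},{"dx":-2.7,"dy":0,"dz":0,"wx":0,"wy":0,"wz":0},{"dx":-3.1,"dy":0,"dz":0,"wx":0,"wy":0,"wz":0},{"dx":-3.4,"dy":0,"dz":0,"wx":0,"wy":0,"wz":0},{"dx":-3.7,"dy":0,"dz":-0.1,"wx":0,"wy":0,"wz":0},{"dx":-4.1,"dy":0,"dz":-0.2,"wx":0,"wy":0,"wz":0},{"dx":-4.5,"dy":0,"dz":-0.3,"wx":0,"wy":0,"wz":0}]'
python3 - <<'E'
from h import *
rows(m2w(.06,-.034,.07),-97)
for c in ['side','top']:
  arm.grab_frame(c)
  for d in arm.mark_of(c,'jar')[:4]:print(c,np.round(w2m(d['centre'])*1000),d['confidence'])
E
```

```text
t: 5.8
eef_pos: [0.6178, -0.1558, 0.0307]
ee_rot: [-3.141, -0.0, -1.701]
force: [-0.7, -4.4, 1.8]
width: 0.0298
gripper_force: 2.1
t 5.8 tcp [ 0.6178 -0.1558  0.0307] mill [-152.1  -33.8   30.7] F [-0.7 -4.4  1.8]
shift cm [-21.21   0.13  -3.93] turn [-0.  -0.  -0.4]
side [-360.  -29.   38.] 0.95
side [-103.  -21.   45.] 0.75
side [ -57. -226.   39.] 0.66
side [ 133. -231.   37.] 0.63
top [ -59. -230.   38.] 0.97
top [ 133. -229.   34.] 0.71
top [-106.  -22.   51.] 0.68
```

```bash
python3 -m crank '[{"dx":-0.5,"dy":0,"dz":-0.1,"wx":0,"wy":0,"wz":0},{"dx":-1,"dy":0,"dz":-0.2,"wx":0,"wy":0,"wz":0},{"dx":-1.5,"dy":0,"dz":-0.3,"wx":0,"wy":0,"wz":0},{"dx":-2,"dy":0,"dz":-0.4,"wx":0,"wy":0,"wz":0},{"dx":-2.5,"dy":0,"dz":-0.5,"wx":0,"wy":0,"wz":0},{"dx":-3,"dy":0,"dz":-0.6,"wx":0,"wy":0,"wz":0},{"dx":-3.5,"dy":0,"dz":-0.7,"wx":0,"wy":0,"wz":0},{"dx":-4,"dy":0,"dz":-0.85,"wx":0,"wy":0,"wz":0},{"dx":-4.5,"dy":0,"dz":-0.95,"wx":0,"wy":0,"wz":0},{"dx":-5,"dy":0,"dz":-1.05,"wx":0,"wy":0,"wz":0}]'
python3 - <<'E'
from h import *
rows(m2w(.06,-.034,.07),-97)
for c in ['side','top']:
  f=arm.grab_frame(c)
  for d in arm.masks_of(c,'jar')[:5]:
    ys,xs=np.nonzero(d['pixels']);print(c,xs.mean(),ys.mean(),cv2.minAreaRect(np.c_[xs,ys].astype(np.float32))[2])
  for d in arm.mark_of(c,'jar')[:5]:
    m=w2m(d['centre'])*1000
    if abs(m[1]+25)<40 and m[0]>-200: print(c,np.round(m))
E
```

```text
t: 7.25
eef_pos: [0.6243, -0.106, 0.0411]
ee_rot: [3.142, -0.0, -1.7]
force: [-0.4, -4.3, 1.9]
width: 0.0303
gripper_force: 2.1
t 7.25 tcp [ 0.6243 -0.106   0.0411] mill [-101.8  -34.    41.1] F [-0.4 -4.3  1.9]
shift cm [-16.18   0.12  -2.89] turn [ 0.  -0.  -0.4]
side 167.40309477756287 254.62243713733076 53.13010025024414
side 251.5707126948775 213.56959910913142 84.5596694946289
side 417.4339622641509 195.72110849056602 72.89727020263672
side 319.3842959607399 255.4620611551529 36.469234466552734
side [-52. -20.  56.]
top 446.73302107728335 246.88817330210773 25.016895294189453
top 235.29057591623035 138.80759162303664 83.2901611328125
top 300.8929411764706 241.1235294117647 4.969740390777588
top 316.41975308641975 133.64197530864197 53.47114562988281
```

Steady push (4.3 N), jar straight. Continue.

```bash
python3 -m crank '[{"dx":-0.6,"dy":0,"dz":-0.15,"wx":0,"wy":0,"wz":0},{"dx":-1.2,"dy":0,"dz":-0.25,"wx":0,"wy":0,"wz":0},{"dx":-1.8,"dy":0,"dz":-0.4,"wx":0,"wy":0,"wz":0},{"dx":-2.4,"dy":0,"dz":-0.5,"wx":0,"wy":0,"wz":0},{"dx":-3,"dy":0,"dz":-0.65,"wx":0,"wy":0,"wz":0},{"dx":-3.6,"dy":0,"dz":-0.75,"wx":0,"wy":0,"wz":0},{"dx":-4.2,"dy":0,"dz":-0.9,"wx":0,"wy":0,"wz":0},{"dx":-4.8,"dy":0,"dz":-1,"wx":0,"wy":0,"wz":0},{"dx":-5.4,"dy":0,"dz":-1.15,"wx":0,"wy":0,"wz":0},{"dx":-6,"dy":0,"dz":-1.25,"wx":0,"wy":0,"wz":0}]' && python3 -m crank '[{"dx":-0.5,"dy":0,"dz":-0.1,"wx":0,"wy":0,"wz":0},{"dx":-1,"dy":0,"dz":-0.2,"wx":0,"wy":0,"wz":0},{"dx":-1.5,"dy":0,"dz":-0.3,"wx":0,"wy":0,"wz":0},{"dx":-2,"dy":0,"dz":-0.4,"wx":0,"wy":0,"wz":0},{"dx":-2.5,"dy":0,"dz":-0.5,"wx":0,"wy":0,"wz":0},{"dx":-3,"dy":0,"dz":-0.6,"wx":0,"wy":0,"wz":0},{"dx":-3.5,"dy":0,"dz":-0.75,"wx":0,"wy":0,"wz":0},{"dx":-4,"dy":0,"dz":-0.85,"wx":0,"wy":0,"wz":0},{"dx":-4.5,"dy":0,"dz":-0.95,"wx":0,"wy":0,"wz":0},{"dx":-5,"dy":0,"dz":-1.05,"wx":0,"wy":0,"wz":0}]'
python3 - <<'E'
from h import *
rows(m2w(.05,-.034,.07),-97)
for c in ['side','top']:
  f=arm.grab_frame(c);cv2.imwrite(f'pics/{c}2.png',f[:,:,::-1])
  for d in arm.mark_of(c,'jar')[:5]:
    m=w2m(d['centre'])*1000
    if abs(m[1]+25)<40 and m[0]>-200: print(c,np.round(m))
a=cv2.imread('pics/side2.png')[150:450,140:460];cv2.imwrite('pics/s2.png',cv2.resize(a,None,fx=2,fy=2))
E
```

```text
t: 8.8
eef_pos: [0.632, -0.0465, 0.0536]
ee_rot: [3.142, 0.0, -1.7]
force: [-0.7, -3.3, 2.4]
width: 0.03
gripper_force: 2.1
t: 10.05
eef_pos: [0.6384, 0.003, 0.0641]
ee_rot: [3.141, -0.0, -1.7]
force: [-0.5, -4.3, 1.4]
width: 0.03
gripper_force: 2.1
t 10.05 tcp [0.6384 0.003  0.0641] mill [  8.1 -34.8  64.1] F [-0.5 -4.3  1.4]
shift cm [-4.19  0.11 -0.59] turn [ 0.  -0.  -0.4]
side [ 57. -22.  81.]
top [ 53. -20.  85.]
```

View pics/s2.png

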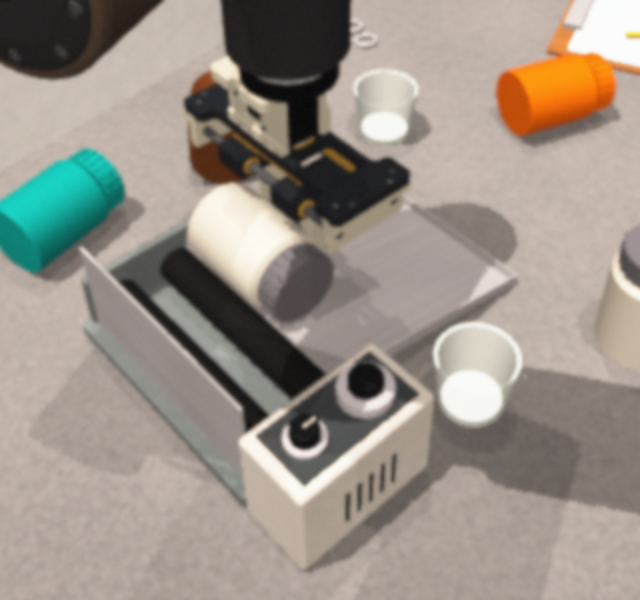

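The jar, at crop (258,250), lies square against the fingers just before the front roller, at mill x about 54 mm. I push it slowly over the crest.

```bash
python3 -m crank '[{"dx":-0.5,"dy":0,"dz":-0.1,"wx":0,"wy":0,"wz":0},{"dx":-1,"dy":0,"dz":-0.2,"wx":0,"wy":0,"wz":0},{"dx":-1.5,"dy":0,"dz":-0.3,"wx":0,"wy":0,"wz":0},{"dx":-2,"dy":0,"dz":-0.4,"wx":0,"wy":0,"wz":0},{"dx":-2.5,"dy":0,"dz":-0.5,"wx":0,"wy":0,"wz":0},{"dx":-2.9,"dy":0,"dz":-0.6,"wx":0,"wy":0,"wz":0},{"dx":-3.3,"dy":0,"dz":-0.7,"wx":0,"wy":0,"wz":0},{"dx":-3.7,"dy":0,"dz":-0.75,"wx":0,"wy":0,"wz":0},{"dx":-4.1,"dy":0,"dz":-0.8,"wx":0,"wy":0,"wz":0},{"dx":-4.4,"dy":0,"dz":-0.8,"wx":0,"wy":0,"wz":0}]';  python3 - <<'E'
from h import *
rows(m2w(.05,-.034,.07),-97)
for c in ['side','top']:
  f=arm.grab_frame(c);cv2.imwrite(f'pics/{c}3.png',f[:,:,::-1])
  for d in arm.mark_of(c,'jar')[:5]:
    m=w2m(d['centre'])*1000
    if abs(m[1]+25)<40 and m[0]>-200: print(c,np.round(m))
E
```

```text
t: 11.5
eef_pos: [0.6443, 0.0468, 0.072]
ee_rot: [-3.141, 0.0, -1.7]
force: [0.2, -0.5, 0.2]
width: 0.0297
gripper_force: 0.0
t 11.5 tcp [0.6443 0.0468 0.072 ] mill [ 52.3 -35.2  72. ] F [ 0.2 -0.5  0.2]
shift cm [0.23 0.12 0.2 ] turn [-0.   0.  -0.4]
side [115. -21.  82.]
top [123. -25.  83.]
```

The jar rests in the gap. I raise the tool, close the fingers and go over the button.

```bash
python3 -m crank '[{"dx":0.5,"dy":0,"dz":0,"wx":0,"wy":0,"wz":0},{"dx":1,"dy":0,"dz":-2,"wx":0,"wy":0,"wz":0},{"dx":1,"dy":0,"dz":-6,"wx":0,"wy":0,"wz":0},{"dx":1,"dy":0,"dz":-10,"wx":0,"wy":0,"wz":0},{"dx":0,"dy":3,"dz":-12.8,"wx":0,"wy":0,"wz":0},{"dx":-1,"dy":7,"dz":-12.8,"wx":0,"wy":0,"wz":0},{"dx":-2,"dy":11,"dz":-12.8,"wx":0,"wy":0,"wz":0},{"dx":-3,"dy":15,"dz":-12.8,"wx":0,"wy":0,"wz":0},{"dx":-4.1,"dy":18,"dz":-12.8,"wx":0,"wy":0,"wz":0},{"dx":-4.1,"dy":18,"dz":-12.8,"wx":0,"wy":0,"wz":0}]' 0 20;  python3 - <<'E'
from h import *
rows(m2w(.094,.145,.135),-97)
for c in ['side','top','wrist']:
  f=arm.grab_frame(c);cv2.imwrite(f'pics/{c}4.png',f[:,:,::-1])
  print(c,[(np.round(w2m(d['centre'])*1000),d['confidence']) for d in arm.mark_of(c,'start_top')[:2]])
  for d in arm.mark_of(c,'jar')[:5]:
    m=w2m(d['centre'])*1000
    if abs(m[1]+25)<40 and m[0]>-200: print(c,np.round(m))
print('wrist model btn px',proj('wrist',m2w(.095,.145,.117)),'tcp px',proj('wrist',arm.get_state()['eef_pos']))
E
```

```text
t: 12.95
eef_pos: [0.4695, 0.1105, 0.2007]
ee_rot: [-3.141, 0.001, -1.699]
force: [1.2, -0.5, 0.3]
width: 0.0006
gripper_force: 0.0
t 12.95 tcp [0.4695 0.1105 0.2007] mill [ 94.2 146.  200.7] F [ 1.2 -0.5  0.3]
shift cm [ 0.02 -0.09  6.57] turn [-0.   0.1 -0.3]
side [(array([ 93., 143., 116.]), 0.64)]
side [124. -24.  78.]
top [(array([ 94., 142., 118.]), 0.35)]
top [121. -24.  84.]
wrist [(array([ 97., 142., 111.]), 0.79)]
wrist [121. -25.  83.]
wrist model btn px [[314.63667312 249.8039937 ]] tcp px [[312.86995573 298.34109605]]
```

View pics/wrist4.png

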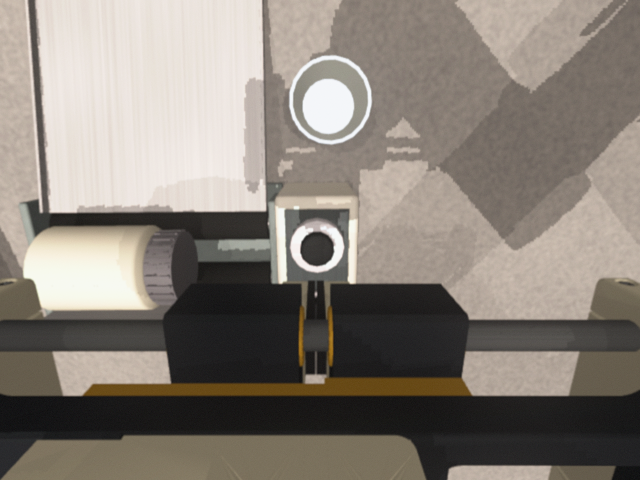

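View pics/side4.png

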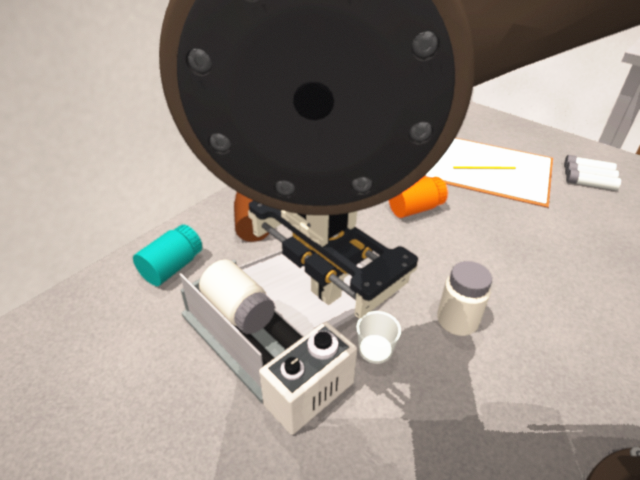

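The wrist view shows the button at (318,249), within about 2 mm of the model. The side view shows the jar settled between the rollers at (237,290), with the pots untouched. I descend to just above the button.

```bash
python3 -m crank '[{"dx":0,"dy":0,"dz":1,"wx":0,"wy":0,"wz":0},{"dx":0,"dy":0,"dz":2.5,"wx":0,"wy":0,"wz":0},{"dx":0,"dy":0,"dz":4,"wx":0,"wy":0,"wz":0},{"dx":0,"dy":0,"dz":5.5,"wx":0,"wy":0,"wz":0},{"dx":0,"dy":0,"dz":6.8,"wx":0,"wy":0,"wz":0},{"dx":0,"dy":0,"dz":7.4,"wx":0,"wy":0,"wz":0},{"dx":0,"dy":0,"dz":7.8,"wx":0,"wy":0,"wz":0},{"dx":0,"dy":0,"dz":8.1,"wx":0,"wy":0,"wz":0},{"dx":0,"dy":0,"dz":8.2,"wx":0,"wy":0,"wz":0},{"dx":0,"dy":0,"dz":8.2,"wx":0,"wy":0,"wz":0}]'
python3 -m crank '[{"dx":0,"dy":0,"dz":0.1,"wx":0,"wy":0,"wz":0},{"dx":0,"dy":0,"dz":0.2,"wx":0,"wy":0,"wz":0},{"dx":0,"dy":0,"dz":0.3,"wx":0,"wy":0,"wz":0},{"dx":0,"dy":0,"dz":0.4,"wx":0,"wy":0,"wz":0},{"dx":0,"dy":0,"dz":0.5,"wx":0,"wy":0,"wz":0},{"dx":0,"dy":0,"dz":0.6,"wx":0,"wy":0,"wz":0},{"dx":0,"dy":0,"dz":0.7,"wx":0,"wy":0,"wz":0},{"dx":0,"dy":0,"dz":0.7,"wx":0,"wy":0,"wz":0},{"dx":0,"dy":0,"dz":0.7,"wx":0,"wy":0,"wz":0},{"dx":0,"dy":0,"dz":0.7,"wx":0,"wy":0,"wz":0}]'
```

```text
t: 14.65
eef_pos: [0.4711, 0.1103, 0.1183]
ee_rot: [-3.141, 0.0, -1.7]
force: [0.8, -0.1, -0.7]
width: 0.0002
gripper_force: 0.0
t: 15.9
eef_pos: [0.4712, 0.1103, 0.1113]
ee_rot: [-3.141, 0.0, -1.7]
force: [-0.6, 0.3, 6.0]
width: 0.0003
gripper_force: 2.9
```

```bash
python3 -m crank '[{"dx":0,"dy":0,"dz":0.05,"wx":0,"wy":0,"wz":0},{"dx":0,"dy":0,"dz":0.1,"wx":0,"wy":0,"wz":0},{"dx":0,"dy":0,"dz":0.1,"wx":0,"wy":0,"wz":0},{"dx":0,"dy":0,"dz":0.1,"wx":0,"wy":0,"wz":0},{"dx":0,"dy":0,"dz":0.1,"wx":0,"wy":0,"wz":0},{"dx":0,"dy":0,"dz":0.1,"wx":0,"wy":0,"wz":0},{"dx":0,"dy":0,"dz":0.1,"wx":0,"wy":0,"wz":0},{"dx":0,"dy":0,"dz":0.1,"wx":0,"wy":0,"wz":0},{"dx":0,"dy":0,"dz":0.1,"wx":0,"wy":0,"wz":0},{"dx":0,"dy":0,"dz":0.1,"wx":0,"wy":0,"wz":0}]'
```

```text
t: 17.15
eef_pos: [0.4712, 0.1103, 0.1111]
ee_rot: [-3.141, 0.0, -1.7]
force: [-4.4, -0.1, 14.4]
width: 0.0003
gripper_force: 7.3
```

The button has bottomed: the tool stopped at z = 0.111 with force rising to 14 N. I release it and retreat.

```bash
python3 -m crank '[{"dx":0,"dy":0,"dz":-0.5,"wx":0,"wy":0,"wz":0},{"dx":0,"dy":0,"dz":-1.5,"wx":0,"wy":0,"wz":0},{"dx":0,"dy":0,"dz":-3,"wx":0,"wy":0,"wz":0},{"dx":0,"dy":0,"dz":-5,"wx":0,"wy":0,"wz":0},{"dx":0,"dy":0,"dz":-7,"wx":0,"wy":0,"wz":0},{"dx":0,"dy":0,"dz":-9,"wx":0,"wy":0,"wz":0},{"dx":0,"dy":0,"dz":-11,"wx":0,"wy":0,"wz":0},{"dx":0,"dy":0,"dz":-12,"wx":0,"wy":0,"wz":0},{"dx":0,"dy":0,"dz":-12,"wx":0,"wy":0,"wz":0},{"dx":0,"dy":0,"dz":-12,"wx":0,"wy":0,"wz":0}]'
python3 - <<'E'
from h import *
for c in ['side','wrist']:
  f=arm.grab_frame(c);cv2.imwrite(f'pics/{c}5.png',f[:,:,::-1])
  print(c,[(np.round(w2m(d['centre'])*1000),d['confidence']) for q in('start_top','jar','pot_a','spare_jar') for d in arm.mark_of(c,q)[:4]])
E
```

```text
t: 18.4
eef_pos: [0.4705, 0.1101, 0.2294]
ee_rot: [3.141, -0.001, -1.701]
force: [-0.2, -0.0, -0.3]
width: 0.0001
gripper_force: 0.0
side [(array([ 92., 145., 116.]), 0.53), (array([-357.,  -31.,   38.]), 0.85), (array([ 129., -231.,   37.]), 0.8), (array([ -56., -228.,   39.]), 0.75), (array([125., -24.,  78.]), 0.55), (array([-10., 162.,  -3.]), 0.86), (array([-164.,  214.,   -1.]), 0.56)]
wrist [(array([ 97., 144., 112.]), 0.87), (array([93.,  2., 51.]), 0.68), (array([120., -26.,  80.]), 0.87), (array([-14., 161.,  -2.]), 0.77)]
```

View pics/side5.png

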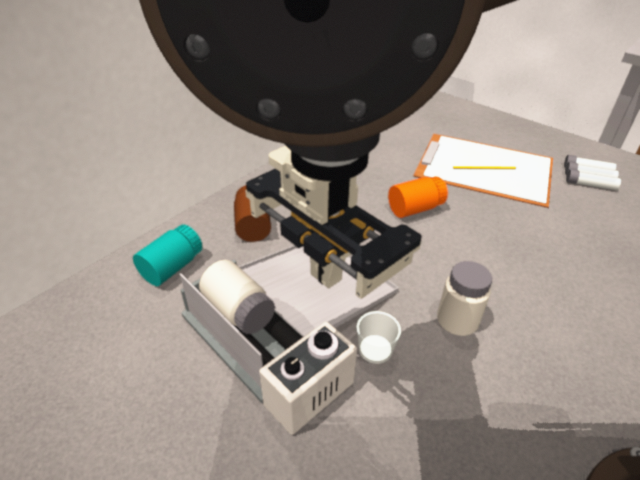

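The jar lies in the gap at (237,293), the button at (322,342) is up again, the spare jar and pot_a stand where they were, and the tool is clear.

```bash
python3 -c "
from station import arm
print(arm.job_done())"
```

```text
the job is handed in; nothing more can be done
None
```

The jar was pushed up the ramp into the gap between the rollers, the start button was pressed fully down and released, and the job was handed in at about 18.5 s; the hand-in returned no verdict.

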